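Load the backup drive into its desk dock

ROBOT

A 6-joint arm with a two-finger parallel gripper is mounted at the origin on the work surface. World frame = base frame: x ahead of the robot, y to its left, z up, the work surface at z = 0. Lengths are in m, angles in rad, forces in N, time in s.
With the tool pointing down it reaches from about 0.375 to 0.9 m from the base axis. Payload 3.1 kg.
Tool frame: the origin (TCP) lies on the centre line of the jaws, within the pads' length; the fingertips stand 11 mm ahead of it and the grasp point (between the pads) lies 8 mm behind it; z points along the fingers, y is the line along which they close (so a half turn about z gives the same grasp; the last joint's range is limited). The gripper opens to 85 mm and grips with 20 to 120 N. Pads are 22 mm wide; open, the fingers measure 114 mm over their backs; the gripper's body (76 mm by 85 mm) begins 54 mm behind the grasp point. The pads swing forward as they close: fully open they stand 13 mm farther back than shut.
Start: joints at [0.97, 0.527, 1.433, -0, 1.181, -0.178], TCP at [0.256, 0.57, 0.242] pointing down, gripper open.
Joint ranges: [-3.08, 3.08], [-0.75, 2.2], [0.22, 2.44], [-1.43, 4.57], [0, 2.65], [-2.85, 2.85]. Speed limits (rad/s): [2.79, 2.79, 3.14, 3.14, 3.14, 3.14].

INTERFACE

Orientations are given as a unit quaternion [x, y, z, w].
In Python, from plant import get_obs, capture, get_calibration, sign_off gives the robot as it stands.
- The arm moves only by the tool step_arm, never from a script. Its argument "steps" is a list that holds one entry, the list of rows, each a list of 7 numbers: the shift along the world's x, y, z each as a share of 25 mm, from -1 to 1, then the turn, a rotation vector about the world's x, y, z each as a share of 0.15 rad, from -1 to 1, then the gripper command: -1 is shut, 1 is fully open, values between are in proportion. A call has 1 to 20 rows; each row shifts and turns the commanded pose from where the row before left it; what a row does not reach is not made up. A row lasts 1/8 s, in which the tool goes at most 62.5 mm and 10.7 degrees, less where a joint would pass 70% of its speed; a pose out of reach is approached as far as the arm can. A call with a number of a shift or a turn outside -1 to 1 is refused whole. A call with a gripper value outside its range is refused whole. The fingers move at their own pace and stop on an object; "force" is the grip in N (left out, the last holds). Time passes only in rows, so rows that do not move let the fingers close. It gives the time, the measured TCP pose, the force, the opening and the grip force at its end, in the units of the state.
- get_obs(): the state, without advancing time (a new reading comes with each control period).
- capture(name): name is "scene" or "side" or "wrist"; returns the picture (384x512x3 uint8, red, green, blue); there is no depth.
- get_calibration(name): a dict with "fx", "fy", "cx", "cy" (pixels), "extrinsics" (4x4, takes a point from camera to world coordinates); the wrist camera has in their place "tool_from_camera" (4x4, takes a point from camera to tool coordinates, whose origin is the TCP and whose axes are the flange's). Camera axes: x right, y up, looking along -z (the intrinsics and any distortion apply to the point x, -y, -z); pixel columns grow to the right and rows downward; lengths in m; the calibration is good to about 2 mm. The wrist camera is an equidistant fisheye: a pixel r from the principal point sees the ray r / f radians off the axis. A picture is of the moment at which its call begins: read the wrist's pose just before it. get_calibration takes no time and is no camera call.
- sign_off(): hands the job in; it is judged then, once.
The state is a dict: "clock": time; "q": joint angles; "qvel": joint speeds; "joint_efforts": joint torques, N m; "ee_pos": TCP position; "ee_rot": TCP orientation; "ft_force": force on the tool from outside, world axes, zero at the start; "torque": the same for the moment, N m; "finger_gap": opening from 0.0 (shut) to 1.0 (fully open); "finger_force": force on a finger pad.
Only numpy, scipy, OpenCV 4.12 (cv2) and the standard library are available. Lean on these libraries where they do the work, as an engineer would, in place of code of your own. Each camera call takes 0.05 s, during which the arm holds its last target. There are 200 camera calls.

TASK

Load the blue backup drive into the grey dock on the desk: draw the orange latch fully open, slide the drive (push it, do not lift it off the desk) through the flared mouth and over the white lip until it has dropped flat into the pocket, then slide the latch fully shut over it. Leave the mug, stapler, books and pen cup where they are.

Things in the scene. Friction and masses are not known exactly. Their poses are not given: they have to be found in the camera images.
- dock: Grey and black drive dock fixed to the desk. Origin: on the desk, at the pocket's centre. x: the way the drive is pushed in; y: towards the latch; z up. Pocket 128 mm long (x -64 to +64), 98 wide (y -49 to +49), floor 3 mm above the desk. End stop beyond x +64, 20 mm high. Side walls 24 mm high, 8 thick, x -87 to +72. Latch deck 24 mm high, x -10 to +50, out to y +114.
- lip (a point): Middle of the white lip's top, at dock x -67, y 0, 10 mm above the desk; axes as the dock's. The top is flat from x -70 to -64; a straight ramp climbs to it from the desk between x -87 and -70; on the pocket side it drops sheer 7 mm to the pocket floor.
- mouth (a point): Middle of the dock's open mouth, on the desk at dock x -120, y 0; axes as the dock's. Two cheeks 24 mm high and 6 mm thick narrow from 126 mm apart here to 98 mm apart at x -87, where the ramp begins.
- drive_centre (a point): Centre of the blue flat backup drive, lying loose on the desk before the dock's mouth: 120 mm long (its x, roughly along dock x), 90 wide (y), 20 thick (z), 0.25 to 0.5 kg. The point is 10 mm above its underside; with the drive flat in the pocket it is 13 mm above the desk.
- latch (a joint): Orange slide latch, in m: 0 = shut (tongue over the pocket, its tip at dock y +25, x +5 to +35, underside 26 mm above the desk), 0.036 = fully open (drawn 36 mm along dock +y, clear of the pocket). Starts nearly shut. Stiff, about 1.5 N; it stays where it is left.
- latch_fin (a point): Centre of the latch's upright orange fin, 46 mm above the desk, moving with the latch: dock x +20, y +62 when shut, +98 when open. Fin 12 mm thick along dock y, 30 long along dock x, standing from 31 to 61 mm above the desk on a 5 mm thick plate. It can be pinched from above across its thickness, or pushed.
- mug: White mug, 84 mm across, 95 mm high; bystander. Origin: centre of its underside.
- stapler: Red stapler, 150 mm long (x), 36 mm wide, about 50 mm high; bystander. Origin: centre of its underside.
- books: Pile of four books, 150 x 210 mm, 70 mm high; bystander. Origin: centre of its underside.
- pencup: Black pen cup, 72 mm across, 100 mm high, pens to 160 mm; bystander. Origin: centre of its underside.
There are look-alikes about, which are no part of the job. There is more than one size of the part that bears drive_centre; the job needs the middle-sized.

How it is judged:
By the outcome, as a careful person would: the job done as asked, in the order asked, and still so for the second after the job is handed in, with the robot touching nothing.
It also fails if it takes over 58 s, if anything falls off the work surface, if the arm or the gripper's body presses on something with over 40 N, if the wrist force passes 120 N, or if a joint passes its speed limit or range.

## Working session

There is one attempt and no reset: what is moved stays moved. The work goes in short steps, Python scripts to look and compute and a tool call to move; the robot and the scene stay as the last step left them, time stands still between calls to the robot, and variables do not carry over. Pictures are saved under pics/ and viewed, at most 13 in all, crops included, and the job is handed in when it is done.

Besides the shell and the picture viewer there is one more tool, called by a JSON object that holds its "op" and its "data". step_arm: Moves the arm, as the interface text tells. Shift numbers are shares of 25 mm and turn numbers shares of 0.15 rad, none past 1 either way. Its arguments: {"type":"object","properties":{"steps":{"type":"array","items":{"type":"array","items":{"type":"array","items":{"type":"number"}}}},"force":{"type":"number"}},"required":["steps"]}

```bash
mkdir -p pics; ls; python3 - <<'E'
from plant import *
import cv2,numpy as np
o=get_obs();print(o['clock'],o['ee_pos'],o['ee_rot'])
for n in ("scene","side"):
    cv2.imwrite(f"pics/{n}0.png",capture(n)[:,:,::-1]); c=get_calibration(n);print(n,{k:(np.round(v,4).tolist()) for k,v in c.items() if not isinstance(v,str)})
c=get_calibration("wrist");print(c)
a=cv2.imread("pics/scene0.png");b=cv2.imread("pics/side0.png")
E
```

```text
pics
0.0 [0.25601107 0.56938202 0.24131601] [ 2.09829100e-01  9.77737464e-01 -1.01712617e-03 -4.06227368e-04]
scene {'fx': 373.313, 'fy': 373.313, 'cx': 256.9681, 'cy': 192.0423, 'extrinsics': [[-0.3219, -0.5014, 0.8031, 1.6263], [0.9467, -0.1806, 0.2667, 0.3439], [0.0113, 0.8461, 0.5328, 0.7857], [0.0, 0.0, 0.0, 1.0]]}
side {'fx': 440.879, 'fy': 440.879, 'cx': 254.8419, 'cy': 185.3077, 'extrinsics': [[0.9624, 0.1843, -0.1994, 0.2625], [-0.2711, 0.6125, -0.7425, -1.1564], [-0.0147, 0.7687, 0.6394, 1.0856], [0.0, 0.0, 0.0, 1.0]]}
{'fx': 297.3186396354542, 'fy': 297.3186396354542, 'cx': 255.8230814503163, 'cy': 192.03839772136703, 'tool_from_camera': array([[-2.44092667e-03,  9.55559639e-01,  2.94787753e-01,
         7.51125311e-02],
       [ 9.99996998e-01,  2.26990776e-03,  9.22314784e-04,
        -3.75360354e-05],
       [ 2.12185774e-04,  2.94789119e-01, -9.55562311e-01,
        -1.31631024e-01],
       [ 0.00000000e+00,  0.00000000e+00,  0.00000000e+00,
         1.00000000e+00]])}
```

View pics/scene0.png

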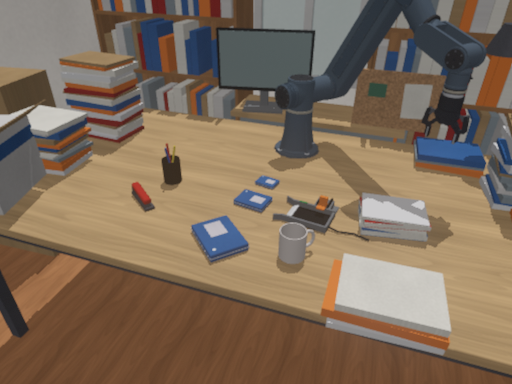

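View pics/side0.png

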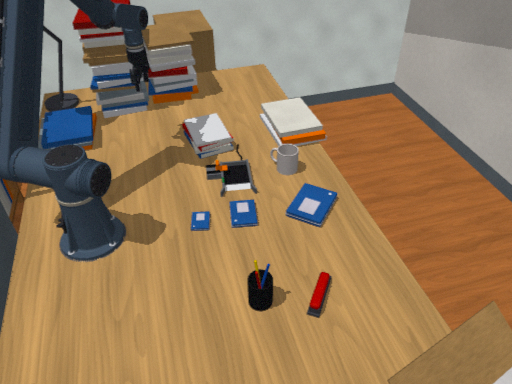

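The scene picture shows three blue drives, small (267,182), middle (253,200) and large (219,238), with the dock at (312,214) and the orange fin at (323,204). In the side picture they are at (201,221), (244,213) and (312,204), with the fin at (218,168). Other blue or orange items are books. I choose the middle drive, and next I measure it and check it in a close crop.

```bash
cat > h.py <<'E'
from plant import *
import cv2,numpy as np
from scipy.spatial.transform import Rotation as R
def ray(n,px,obs=None):
    c=get_calibration(n);px=np.atleast_2d(np.array(px,float))
    x=(px[:,0]-c['cx'])/c['fx'];y=(px[:,1]-c['cy'])/c['fy']
    if n=='wrist':
        r=np.hypot(x,y)+1e-12;d=np.c_[x/r*np.sin(r),-y/r*np.sin(r),-np.cos(r)]
        T=np.eye(4);T[:3,:3]=R.from_quat(obs['ee_rot']).as_matrix();T[:3,3]=obs['ee_pos'];E=T@c['tool_from_camera']
    else: d=np.c_[x,-y,-np.ones(len(x))];E=np.array(c['extrinsics'])
    return E[:3,3],d@E[:3,:3].T
def plane(n,px,z,obs=None):
    o,d=ray(n,px,obs);return o+d*((z-o[2])/d[:,2])[:,None]
def two(r1,r2):
    A=[];b=[]
    for o,d in (r1,r2):
        d=d[0]/np.linalg.norm(d[0]);P=np.eye(3)-np.outer(d,d);A.append(P);b.append(P@o)
    return np.linalg.lstsq(np.vstack(A),np.hstack(b),rcond=None)[0]
def masks(im):
    h=cv2.cvtColor(im,cv2.COLOR_BGR2HSV)
    return cv2.inRange(h,(100,120,40),(125,255,255)),cv2.inRange(h,(5,190,120),(16,255,255))
def blobs(m,amin=20):
    return [c for c in cv2.findContours(m,cv2.RETR_EXTERNAL,cv2.CHAIN_APPROX_NONE)[0] if cv2.contourArea(c)>amin]
E
python3 - <<'E'
from h import *
for n,box in (("scene",(180,165,350,270)),("side",(180,140,350,240))):
    im=cv2.imread(f"pics/{n}0.png");x0,y0,x1,y1=box
    for k,m in zip("BO",masks(im)):
        for c in blobs(m,8):
            x,y=c[:,0].mean(0)
            if x0<x<x1 and y0<y<y1:
                p=plane(n,cv2.convexHull(c)[:,0],.02 if k=='B' else .05)[:,:2]
                r=cv2.minAreaRect((p*1000).astype(np.float32))
                print(n,k,np.round([x,y]),np.round(r[0]),np.round(r[1]),round(r[2]))
def crop(n,x,y,w,h,s):
    return cv2.resize(cv2.imread(f"pics/{n}0.png")[y:y+h,x:x+w],None,fx=s,fy=s,interpolation=cv2.INTER_CUBIC)
cv2.imwrite("pics/c1.png",np.vstack([crop("scene",230,170,130,75,6)[:,:780][:300*2],][:1]))
cv2.imwrite("pics/c2.png",crop("side",180,140,120,95,6))
E
```

```text
scene B [218. 236.] [759. -74.] [170. 126.] 46
scene B [253. 199.] [520. -39.] [113.  83.] 79
scene B [267. 182.] [379. -29.] [74. 56.] 78
side B [200. 220.] [361. -44.] [85. 58.] 79
side B [243. 212.] [515. -48.] [124.  87.] 81
side B [312. 203.] [766. -69.] [181. 130.] 47
side O [220. 166.] [493. 204.] [71. 43.] 82
```

View pics/c1.png

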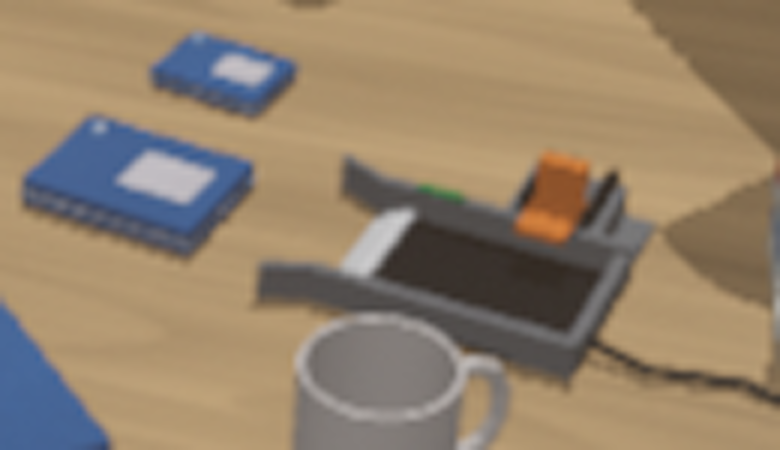

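View pics/c2.png

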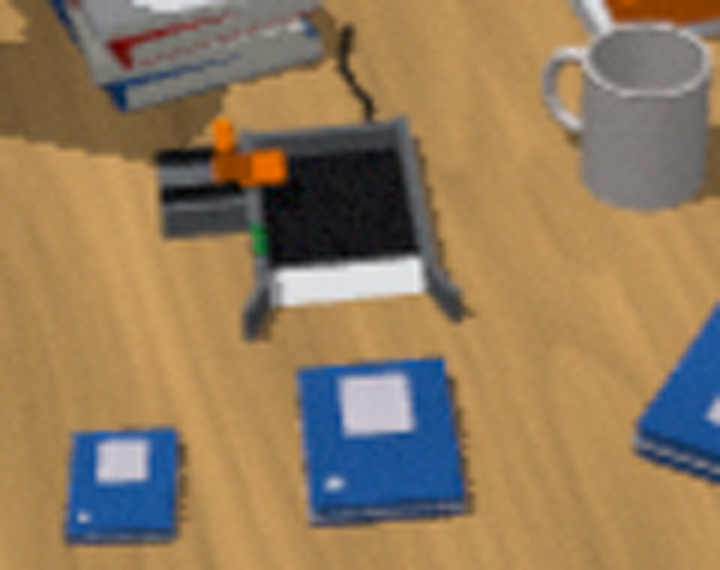

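The crops show the middle drive (between the small and large ones, white label forward) squarely before the dock's mouth. It lies at about (0.517, -0.045) with yaw about 80°, and its 120 x 87 mm fits. I bring the wrist camera over it next.

{"op": "step_arm", "data": {"steps": [[[0.55,-0.97,0.13,0,0,-0.467,0],[0.55,-0.97,0.13,0,0,-0.467,0],[0.55,-0.97,0.13,0,0,-0.467,0],[0.55,-0.97,0.13,0,0,-0.467,0],[0.55,-0.97,0.13,0,0,-0.467,0],[0.55,-0.97,0.13,0,0,-0.467,0],[0.55,-0.97,0.13,0,0,-0.467,0],[0.55,-0.97,0.13,0,0,-0.467,0],[0.55,-0.97,0.13,0,0,-0.467,0],[0.55,-0.97,0.13,0,0,-0.467,0],[0.55,-0.97,0.13,0,0,-0.467,0],[0.55,-0.97,0.13,0,0,-0.467,0],[0.55,-0.97,0.13,0,0,-0.467,0],[0.55,-0.97,0.13,0,0,-0.467,0],[0.55,-0.97,0.13,0,0,-0.467,0],[0.55,-0.97,0.13,0,0,-0.467,0],[0.55,-0.97,0.13,0,0,-0.467,0],[0.55,-0.97,0.13,0,0,-0.467,0],[0.55,-0.97,0.13,0,0,-0.467,0],[0,0,0,0,0,0,0]]]}}

```text
clock: 2.6
ee_pos: [0.5185, 0.1078, 0.3039]
ee_rot: [0.77, 0.639, 0.0, 0.0]
ft_force: [0.4, 0.7, 0.2]
finger_gap: 0.503
finger_force: 0.0
```

```bash
python3 - <<'E'
from h import *
o=get_obs();im=capture("wrist")[:,:,::-1].copy();cv2.imwrite("pics/w1.png",im)
np.savez("w1.npz",ee_pos=o['ee_pos'],ee_rot=o['ee_rot'])
print(o['clock'],o['ee_pos'],R.from_quat(o['ee_rot']).as_matrix().round(3).tolist(),o['q'])
for k,m in zip("BO",masks(im)):
    for c in blobs(m,30):
        r=cv2.minAreaRect((plane("wrist",c[:,0],.02 if k=='B' else .061,o)[:,:2]*1000).astype(np.float32));print(k,c[:,0].mean(0).round(),np.round(r[0]),np.round(r[1]),round(r[2],1))
cv2.imwrite("pics/w1b.png",cv2.resize(im,(800,600),interpolation=cv2.INTER_CUBIC))
E
```

```text
2.6 [0.51852195 0.10781744 0.30389378] [[0.184, 0.983, 0.0], [0.983, -0.184, -0.0], [-0.0, 0.0, -1.0]] [-6.05921676e-03  3.27081655e-01  1.59352405e+00 -1.59181246e-04
  1.22073362e+00  1.79412380e-01]
B [175. 248.] [368. -27.] [78. 58.] 77.1
B [272. 246.] [517. -40.] [118.  87.] 80.6
B [413. 234.] [764. -76.] [177. 133.] 46.5
O [223.  85.] [497. 212.] [28. 43.] 77.8
O [453.   5.] [858. 295.] [196.  25.] 4.7
```

View pics/w1b.png

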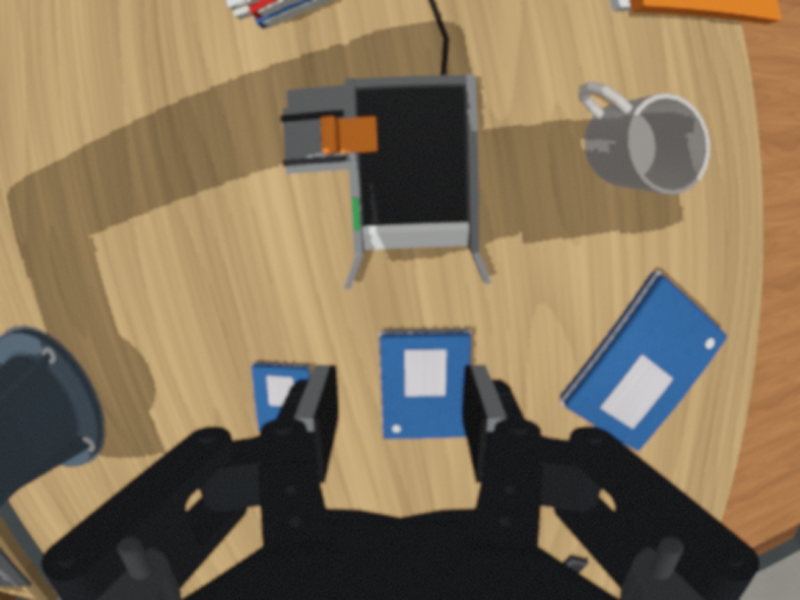

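The wrist view (800 px scale) shows the pocket at about x 357–468, y 85–225, the lip at y≈223–248, the cheek tips at (348,286) and (488,281), and the orange fin top at (329,135). The mug at (650,145) is clear of all this. I compute the dock frame from these.

```bash
python3 - <<'E'
from h import *
o=dict(np.load("w1.npz"))
# (px800, z, dock xy)
F=[((348,286),.024,(-120,66)),((488,281),.024,(-120,-66)),((477,76),.024,(72,-57)),((361,225),.010,(-64,49)),((468,222),.010,(-64,-49)),((364,249),.004,(-80,49)),]
P=np.array([plane("wrist",np.array(p)/1.5625,z,o)[0,:2]*1000 for p,z,_ in F]);D=np.array([f[2] for f in F],float)
u=slice(0,5);A=D[u]-D[u].mean(0);B=P[u]-P[u].mean(0)
th=np.arctan2((A[:,0]*B[:,1]-A[:,1]*B[:,0]).sum(),(A*B).sum())
Rm=np.array([[np.cos(th),-np.sin(th)],[np.sin(th),np.cos(th)]]);t=P[u].mean(0)-Rm@D[u].mean(0)
print("dock",t.round(1),np.degrees(th).round(2));print("resid",(P-(D@Rm.T+t)).round(1).tolist())
im=cv2.imread("pics/w1.png");m=masks(im)
f=plane("wrist",np.array([(329,135)])/1.5625,.061,o)[0,:2]*1000
print("fin world",f,"dock",Rm.T@(f-t))
b=[c for c in blobs(m[0],30) if abs(c[:,0].mean(0)[0]-272)<5][0]
r=cv2.minAreaRect((plane("wrist",b[:,0],.02,o)[:,:2]*1000).astype(np.float32));print("drive dock",Rm.T@(np.array(r[0])-t),r)
for n in(("drive",(-60,0)),("drv2",(-170,0)),("finopen",(20,98)),("finshut",(20,62))):print(n[0],Rm@np.array(n[1])+t)
E
```

```text
dock [546.5 186.4] 80.97
resid [[2.2, 1.0], [0.0, 2.3], [-0.4, -2.8], [-1.4, -0.3], [-0.4, -0.3], [-1.4, -8.2]]
fin world [481.44699126 213.80275579] dock [16.89435054 68.55702478]
drive dock [-227.91712496   -6.07406538] ((516.7132568359375, -39.690338134765625), (117.5837631225586, 86.54161071777344), 80.64512634277344)
drive [537.0800685  127.09769534]
drv2 [519.80840007  18.46211429]
finopen [452.85685514 221.49287706]
finshut [488.41031803 215.84033103]
```

{"op": "step_arm", "data": {"steps": [[[-0.292,0.854,-0.8,0,0,0.04,0],[-0.292,0.854,-0.8,0,0,0.04,0],[-0.292,0.854,-0.8,0,0,0.04,0],[-0.292,0.854,-0.8,0,0,0.04,0],[-0.292,0.854,-0.8,0,0,0.04,0],[0,0,-1,0,0,0,0],[0,0,-1,0,0,0,0],[0,0,-1,0,0,0,0],[0,0,-1,0,0,0,0],[0,0,-1,0,0,0,0],[0,0,-1,0,0,0,0],[0,0,-0.24,0,0,0,0],[0,0,0,0,0,0,0],[0,0,0,0,0,0,0]]], "force": 30}}

```text
clock: 4.4
ee_pos: [0.4816, 0.2163, 0.0489]
ee_rot: [0.759, 0.651, 0.001, 0.0]
ft_force: [0.1, -0.2, -0.4]
finger_gap: 0.501
finger_force: 0.0
```

```bash
python3 - <<'E'
from h import *
o=get_obs();im=capture("wrist")[:,:,::-1].copy();s=capture("side")[:,:,::-1].copy()
print(o['clock'],o['ee_pos'])
cv2.imwrite("pics/w2.png",np.hstack([cv2.resize(im,(400,300)),cv2.resize(s[120:240,160:320],(400,300),interpolation=cv2.INTER_CUBIC)]))
E
```

```text
4.4 [0.48159728 0.21633267 0.04893453]
```

View pics/w2.png

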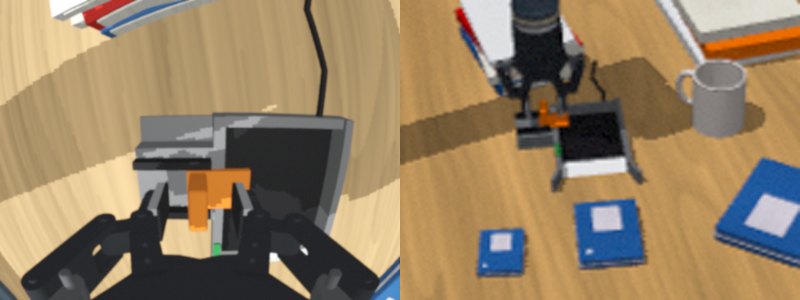

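The left half shows the fin (198,200) standing between the jaws, nearly centred. I close on it and draw.

{"op": "step_arm", "data": {"steps": [[[0,0,0,0,0,0,-1],[0,0,0,0,0,0,-1],[0,0,0,0,0,0,-1],[0,0,0,0,0,0,-1],[-0.4,0.063,0,0,0,0,-1],[-0.4,0.063,0,0,0,0,-1],[-0.4,0.063,0,0,0,0,-1],[0,0,0,0,0,0,-1]]], "force": 30}}

```text
clock: 5.5
ee_pos: [0.4508, 0.2205, 0.0486]
ee_rot: [0.759, 0.651, 0.0, 0.0]
ft_force: [-0.6, -2.4, 5.9]
finger_gap: 0.132
finger_force: 33.8
```

{"op": "step_arm", "data": {"steps": [[[0,0,0,0,0,0,-1],[0,0,0,0,0,0,-1]]]}}

```text
clock: 5.75
ee_pos: [0.4508, 0.2205, 0.0485]
ee_rot: [0.759, 0.651, -0.0, 0.0]
ft_force: [-0.5, -2.3, 8.3]
finger_gap: 0.134
finger_force: 33.9
```

{"op": "step_arm", "data": {"steps": [[[-0.12,0.019,0,0,0,0,-1],[0,0,0,0,0,0,-1]]]}}

```text
clock: 6.0
ee_pos: [0.4506, 0.2206, 0.0486]
ee_rot: [0.759, 0.652, 0.002, 0.002]
ft_force: [5.0, -6.1, 4.0]
finger_gap: 0.13
finger_force: 33.4
```

{"op": "step_arm", "data": {"steps": [[[-0.12,0.019,0,0,0,0,-1],[0,0,0,0,0,0,-1]]]}}

```text
clock: 6.25
ee_pos: [0.4505, 0.2206, 0.0486]
ee_rot: [0.758, 0.652, 0.004, 0.004]
ft_force: [9.8, -10.4, 0.2]
finger_gap: 0.132
finger_force: 32.8
```

Force built up at the stop, so the latch is fully open (fin at world 450.6, 220.6, matching the prediction to 2 mm). I release, rise and go behind the drive.

{"op": "step_arm", "data": {"steps": [[[0.2,-0.03,0,0,0,0,0],[0,0,0,0,0,0,0],[0,0,0,0,0,0,0],[0,0,1,0,0,0,0],[0,0,1,0,0,0,0],[0,0,1,0,0,0,0],[0.15,-1,0,0,0,0,-0.4],[0.15,-1,0,0,0,0,-0.4],[0.15,-1,0,0,0,0,-0.4],[0.15,-1,0,0,0,0,-0.4],[0.15,-1,0,0,0,0,-0.4],[0.15,-1,0,0,0,0,-0.4],[0.15,-1,0,0,0,0,-0.4],[0.15,-1,0,0,0,0,-0.4],[0.15,-1,0,0,0,0,-0.4],[0.15,-1,0,0,0,0,-0.4],[0.15,-1,0,0,0,0,-0.4],[0.15,-1,0,0,0,0,-0.4],[0.15,-1,0,0,0,0,-0.4],[0.15,-1,0,0,0,0,-0.4]]]}}

```text
clock: 8.75
ee_pos: [0.5021, -0.1291, 0.1228]
ee_rot: [0.759, 0.651, -0.0, -0.001]
ft_force: [0.1, 0.6, 0.8]
finger_gap: 0.304
finger_force: 0.0
```

{"op": "step_arm", "data": {"steps": [[[0,0,0,0,0,0,-0.4]]]}}

```text
clock: 8.88
ee_pos: [0.5028, -0.13, 0.1229]
ee_rot: [0.76, 0.65, 0.0, 0.0]
ft_force: [-0.9, 1.3, -0.1]
finger_gap: 0.298
finger_force: 0.0
```

```bash
python3 - <<'E'
from h import *
o=get_obs();im=capture("wrist")[:,:,::-1].copy();np.savez("w3.npz",ee_pos=o['ee_pos'],ee_rot=o['ee_rot'])
print(o['clock'],o['ee_pos'],R.from_quat(o['ee_rot']).as_matrix().round(3).tolist())
for c in blobs(masks(im)[0],30):
    r=cv2.minAreaRect((plane("wrist",c[:,0],.02,o)[:,:2]*1000).astype(np.float32));print(c[:,0].mean(0).round(),np.round(r[0]),np.round(r[1]),round(r[2],1))
cv2.imwrite("pics/w3.png",cv2.resize(im,(700,525),interpolation=cv2.INTER_CUBIC))
E
```

```text
8.875 [ 0.50281351 -0.13002576  0.12288194] [[0.154, 0.988, 0.0], [0.988, -0.154, 0.0], [0.0, 0.0, -1.0]]
[ 90. 114.] [370. -35.] [78. 60.] 77.2
[255.  88.] [516. -43.] [116.  87.] 80.1
[483. 108.] [769. -73.] [179. 137.] 46.6
```

View pics/w3.png

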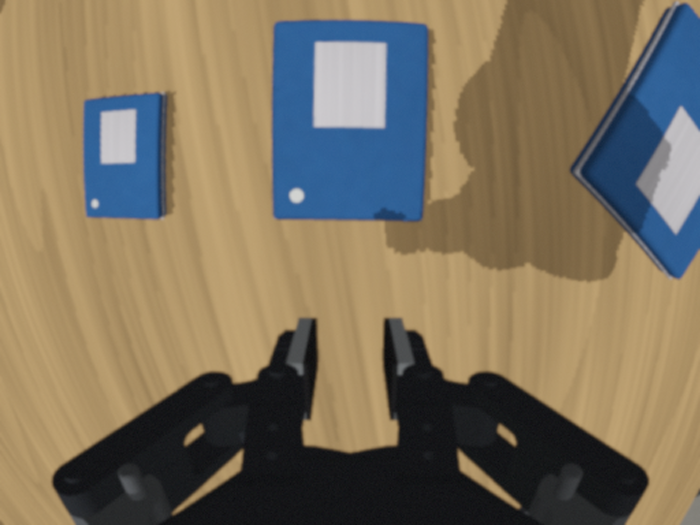

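The view shows the middle drive (350,120 in 700 px scale) straight ahead of the jaws and parallel to them, with its back edge at row 220. I descend behind it and probe the desk for tip height.

{"op": "step_arm", "data": {"steps": [[[0,0,-1,0,0,0,-0.4],[0,0,-1,0,0,0,-0.4],[0,0,-1,0,0,0,-0.4],[0,0,-0.9,0,0,0,-0.4],[0,0,-0.16,0,0,0,-0.4],[0,0,0,0,0,0,-0.4]]]}}

```text
clock: 9.68
ee_pos: [0.5024, -0.1282, 0.0217]
ee_rot: [0.759, 0.651, -0.0, -0.0]
ft_force: [0.1, 0.1, -0.2]
finger_gap: 0.302
finger_force: 0.0
```

{"op": "step_arm", "data": {"steps": [[[0,0,-0.16,0,0,0,-0.4],[0,0,0,0,0,0,-0.4]]]}}

```text
clock: 9.93
ee_pos: [0.5029, -0.1291, 0.018]
ee_rot: [0.759, 0.651, 0.0, 0.0]
ft_force: [0.2, -0.1, -0.2]
finger_gap: 0.302
finger_force: 0.0
```

{"op": "step_arm", "data": {"steps": [[[0,0,-0.12,0,0,0,-0.4],[0,0,0,0,0,0,-0.4]]]}}

```text
clock: 10.18
ee_pos: [0.5026, -0.1292, 0.0146]
ee_rot: [0.759, 0.651, -0.0, -0.0]
ft_force: [0.5, -0.9, -1.1]
finger_gap: 0.304
finger_force: 0.0
```

{"op": "step_arm", "data": {"steps": [[[0,0,0.14,0,0,0,-0.4],[0.08,0.49,0,0,0,0,-0.4],[0.05,0.3,0,0,0,0,-0.4],[0.03,0.5,0,0,0,0,-0.4],[0.03,0.5,0,0,0,0,-0.4],[0.03,0.5,0,0,0,0,-0.4],[0.03,0.5,0,0,0,0,-0.4],[0.03,0.5,0,0,0,0,-0.4],[0.03,0.3,0,0,0,0,-0.4],[0,0,0,0,0,0,-0.4]]]}}

```text
clock: 11.42
ee_pos: [0.5096, -0.038, 0.0178]
ee_rot: [0.759, 0.651, -0.0, -0.001]
ft_force: [-0.6, 0.4, -0.2]
finger_gap: 0.299
finger_force: 0.0
```

```bash
cat > look.py <<'E'
from h import *
import sys
o=get_obs();im=capture("wrist")[:,:,::-1].copy();cv2.imwrite(f"pics/{sys.argv[1]}.png",im)
p=o['ee_pos']*1000;th=np.radians(81);Rm=np.array([[np.cos(th),-np.sin(th)],[np.sin(th),np.cos(th)]]);t=np.array([544.5,185.5])
print(o['clock'],p.round(1),"tcp dock",(Rm.T@(p[:2]-t)).round(1),o['ft_force'].round(1))
for n,i in(("wrist",im),("side",capture("side")[:,:,::-1].copy())):
  for c in blobs(masks(i)[0],100):
    q=plane(n,c[:,0],.02,o)[:,:2]*1000
    r=cv2.minAreaRect(q.astype(np.float32));
    if 470<r[0][0]<620: print(n,"drive dock",(Rm.T@(np.array(r[0])-t)).round(1),np.round(r[1]),"yaw-81:",round(r[2]-81,1))
E
python3 look.py w4
```

```text
11.425 [509.6 -38.   17.8] tcp dock [-226.2   -0.5] [-0.6  0.4 -0.2]
wrist drive dock [-157.4    0.4] [113.  87.] yaw-81: 0.2
```

View pics/w4.png

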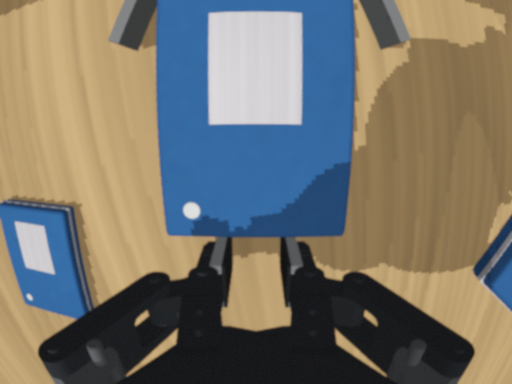

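The drive sits squarely between the cheeks (tips (125,45) and (395,40), drive edges 158 and 353), at most about 2 mm towards the latch side. I push on up the ramp.

{"op": "step_arm", "data": {"steps": [[[0.07,0.395,0,0,0,0,-0.4],[0.07,0.395,0,0,0,0,-0.4],[0.07,0.395,0.04,0,0,0,-0.4],[0.07,0.395,0.04,0,0,0,-0.4]]]}}

```text
clock: 12.02
ee_pos: [0.5172, 0.0009, 0.0199]
ee_rot: [0.759, 0.651, -0.0, -0.0]
ft_force: [0.0, -1.9, -1.5]
finger_gap: 0.297
finger_force: 1.2
```

{"op": "step_arm", "data": {"steps": [[[0.063,0.395,0,0,0,0,-0.4],[0.063,0.395,0,0,0,0,-0.4],[0.063,0.395,0.0,0,0,0,-0.4],[0.063,0.395,0.0,0,0,0,-0.4]]]}}

```text
clock: 12.52
ee_pos: [0.5238, 0.0402, 0.0201]
ee_rot: [0.759, 0.651, -0.0, 0.0]
ft_force: [0.2, -3.0, -0.1]
finger_gap: 0.299
finger_force: 1.9
```

```bash
python3 look.py w5
```

```text
12.525 [523.8  40.2  20.1] tcp dock [-146.8   -2.3] [ 0.2 -3.  -0.1]
wrist drive dock [-77.5  -0.7] [115. 100.] yaw-81: -0.0
```

{"op": "step_arm", "data": {"steps": [[[0.063,0.395,0,0,0,0,-0.4],[0.063,0.395,0.06,0,0,0,-0.4],[0.063,0.395,0.06,0,0,0,-0.4],[0.063,0.395,0.06,0,0,0,-0.4],[0.032,0.2,0.06,0,0,0,-0.4]]]}}

```text
clock: 13.25
ee_pos: [0.5312, 0.0844, 0.0267]
ee_rot: [0.759, 0.651, 0.0, 0.0]
ft_force: [-0.4, -0.6, -0.2]
finger_gap: 0.298
finger_force: 0.7
```

{"op": "step_arm", "data": {"steps": [[[0.063,0.395,0,0,0,0,-0.4],[0.063,0.395,0,0,0,0,-0.4]]]}}

```text
clock: 13.5
ee_pos: [0.5337, 0.1048, 0.0257]
ee_rot: [0.759, 0.651, -0.0, -0.0]
ft_force: [0.3, -1.2, -0.9]
finger_gap: 0.298
finger_force: 0.8
```

```bash
python3 look.py w6
```

```text
13.5 [533.7 104.8  25.7] tcp dock [-81.4  -1.9] [ 0.3 -1.2 -0.9]
wrist drive dock [-13.7  -0.9] [121.  95.] yaw-81: -0.0
```

View pics/w6.png

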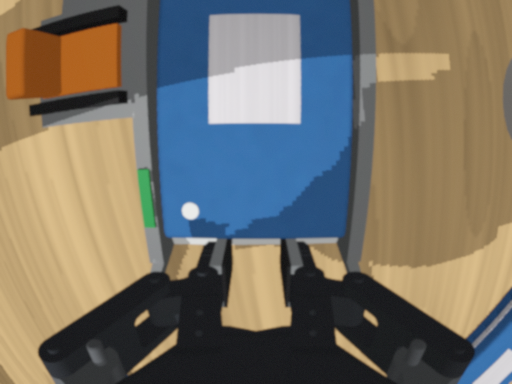

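The drive (255,120) is centred between the walls with its back edge over the lip (row 238), and the latch is clear at the left. I finish the push in small steps.

{"op": "step_arm", "data": {"steps": [[[0.03,0.2,0,0,0,0,-0.4],[0.03,0.2,0,0,0,0,-0.4],[0,0,0,0,0,0,-0.4]]]}}

```text
clock: 13.98
ee_pos: [0.5356, 0.1143, 0.0261]
ee_rot: [0.759, 0.651, 0.0, -0.0]
ft_force: [-0.4, -0.4, 0.3]
finger_gap: 0.298
finger_force: 0.0
```

{"op": "step_arm", "data": {"steps": [[[0.019,0.12,0,0,0,0,-0.4],[0,0,0,0,0,0,-0.4]]]}}

```text
clock: 14.22
ee_pos: [0.536, 0.1169, 0.0261]
ee_rot: [0.759, 0.651, 0.0, -0.0]
ft_force: [-0.3, -0.1, -0.2]
finger_gap: 0.298
finger_force: 0.3
```

```bash
python3 look.py w7
```

```text
14.225 [536.  116.9  26.1] tcp dock [-69.   -2.3] [-0.3 -0.1 -0.2]
wrist drive dock [ 0.3 -0.7] [117.  90.] yaw-81: -0.0
```

{"op": "step_arm", "data": {"steps": [[[-0.063,-0.395,0,0,0,0,-0.4],[0,0,1,0,0,0,-0.4],[0,0,1,0,0,0,-0.4],[0,0,1,0,0,0,-0.2],[0,0,1,0,0,0,0],[0,0,1,0,0,0,0],[0,0,0,0,0,0,0]]]}}

```text
clock: 15.2
ee_pos: [0.5357, 0.1066, 0.1528]
ee_rot: [0.759, 0.651, 0.002, 0.002]
ft_force: [0.8, 1.0, 0.3]
finger_gap: 0.502
finger_force: 0.0
```

```bash
python3 look.py w8; python3 - <<'E'
from h import *
a=cv2.resize(cv2.imread("pics/w8.png"),(480,360));s=capture("side")[:,:,::-1][140:200,190:270]
cv2.imwrite("pics/w8b.png",np.hstack([a,cv2.resize(s,(320,360),interpolation=cv2.INTER_CUBIC)]))
E
```

```text
15.2 [535.7 106.6 152.8] tcp dock [-79.3  -3.6] [0.8 1.  0.3]
wrist drive dock [ 1.3 -0.7] [121.  91.] yaw-81: 0.2
side drive dock [-0.1 -0.2] [127.  92.] yaw-81: 0.5
```

View pics/w8b.png

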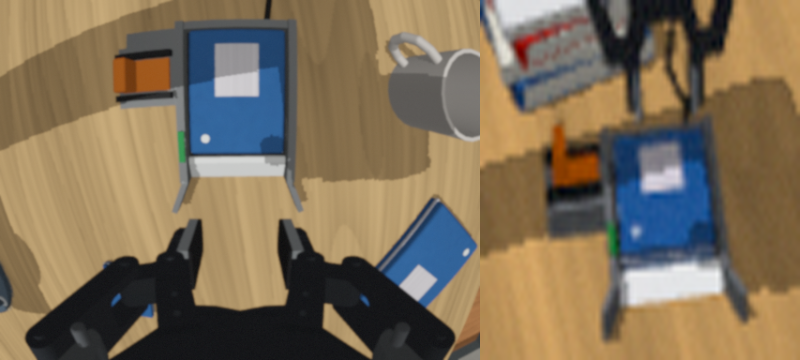

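The drive lies wholly inside the pocket, with the full white lip bare behind it, so it has dropped flat (1.3, -0.7 mm from centre). Now I shut the latch.

{"op": "step_arm", "data": {"steps": [[[-0.68,0.912,0,0,0,0,0],[-0.68,0.912,0,0,0,0,0],[-0.68,0.912,0,0,0,0,0],[-0.68,0.912,0,0,0,0,0],[-0.68,0.912,0,0,0,0,0],[0,0,-1,0,0,0,0],[0,0,-1,0,0,0,0],[0,0,-1,0,0,0,0],[0,0,-0.8,0,0,0,0],[0,0,-0.35,0,0,0,0],[0,0,0,0,0,0,0],[0,0,0,0,0,0,-1],[0,0,0,0,0,0,-1],[0,0,0,0,0,0,-1],[0,0,0,0,0,0,-1],[0.4,-0.063,0,0,0,0,-1],[0.4,-0.063,0,0,0,0,-1],[0.4,-0.063,0,0,0,0,-1],[0,0,0,0,0,0,-1]]], "force": 30}}

```text
clock: 17.73
ee_pos: [0.4804, 0.2167, 0.0481]
ee_rot: [0.759, 0.651, 0.001, 0.0]
ft_force: [2.0, -0.3, 5.7]
finger_gap: 0.131
finger_force: 35.6
```

{"op": "step_arm", "data": {"steps": [[[0.2,-0.031,0,0,0,0,-1],[0,0,0,0,0,0,-1]]]}}

```text
clock: 17.98
ee_pos: [0.4844, 0.2161, 0.0481]
ee_rot: [0.759, 0.651, 0.0, -0.0]
ft_force: [0.1, 0.6, 5.6]
finger_gap: 0.134
finger_force: 35.8
```

{"op": "step_arm", "data": {"steps": [[[0.12,-0.019,0,0,0,0,-1],[0,0,0,0,0,0,-1]]]}}

```text
clock: 18.23
ee_pos: [0.4865, 0.2158, 0.0481]
ee_rot: [0.759, 0.651, -0.0, -0.001]
ft_force: [-1.1, 2.5, 6.6]
finger_gap: 0.131
finger_force: 35.9
```

Travel is about 36 mm and force is starting. I press a little more to confirm the stop.

{"op": "step_arm", "data": {"steps": [[[0.12,-0.019,0,0,0,0,-1],[0,0,0,0,0,0,-1]]]}}

```text
clock: 18.48
ee_pos: [0.4866, 0.2157, 0.0481]
ee_rot: [0.759, 0.651, -0.002, -0.003]
ft_force: [-6.0, 5.1, 10.9]
finger_gap: 0.128
finger_force: 36.5
```

{"op": "step_arm", "data": {"steps": [[[0.12,-0.019,0,0,0,0,-1],[0,0,0,0,0,0,-1]]]}}

```text
clock: 18.73
ee_pos: [0.4867, 0.2156, 0.048]
ee_rot: [0.759, 0.651, -0.004, -0.005]
ft_force: [-10.2, 6.8, 14.8]
finger_gap: 0.132
finger_force: 37.0
```

{"op": "step_arm", "data": {"steps": [[[0,0,0,0,0,0,0],[0,0,0,0,0,0,0],[0,0,0,0,0,0,0],[0,0,0,0,0,0,0],[0,0,1,0,0,0,0],[0,0,1,0,0,0,0],[0,0,1,0,0,0,0],[0,0,1,0,0,0,0],[0,-1,1,0,0,0,0],[0,-1,1,0,0,0,0],[0,-1,0,0,0,0,0],[0,0,0,0,0,0,0]]]}}

```text
clock: 20.23
ee_pos: [0.4935, 0.1378, 0.1976]
ee_rot: [0.76, 0.65, 0.0, 0.0]
ft_force: [0.5, 0.6, -0.4]
finger_gap: 0.503
finger_force: 0.0
```

```bash
python3 look.py w9; python3 - <<'E'
from h import *
a=cv2.resize(cv2.imread("pics/w9.png"),(480,360));s=capture("side")[:,:,::-1][140:200,190:270]
cv2.imwrite("pics/w9b.png",np.hstack([a,cv2.resize(s,(320,360),interpolation=cv2.INTER_CUBIC)]))
E
```

```text
20.225 [493.5 137.8 197.6] tcp dock [-55.1  42.9] [ 0.5  0.6 -0.4]
wrist drive dock [ 1.6 -1. ] [120.  90.] yaw-81: 0.1
side drive dock [ 0. -0.] [128.  92.] yaw-81: 0.5
```

View pics/w9b.png

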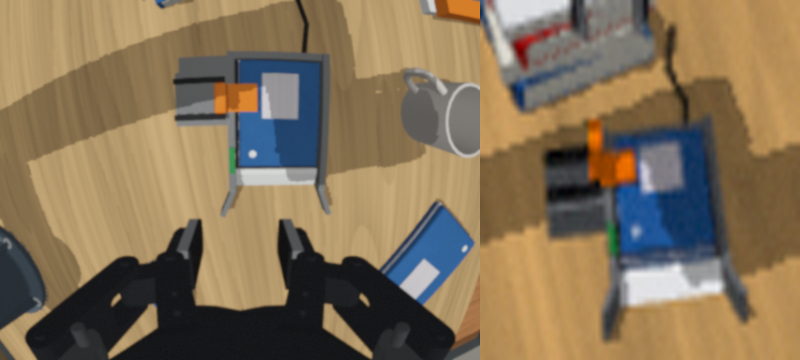

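The drive lies flat in the pocket, the orange tongue (237,97) covers its edge, the gripper is clear, and the mug has not moved.

```bash
python3 -c "
from plant import *
print(sign_off())"
```

```text
the job is handed in; nothing more can be done
None
```

The middle-sized blue drive is flat in the dock's pocket, the latch is shut over it, and the job was handed in at about 20 s on the robot's clock; the arm went near none of the bystanders.

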